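# Lock the specimen jars into a column and nest the cups in the cleared tray

### The job

Pack up the sample station: move every specimen jar from the steel tray onto the docking foot as one column, in any order, each set fully down and locked with a quarter turn clockwise (seen from above) until its bar lines up with the one below, and then lock the red cap on top in the same way. Nest the three blue plastic cups upright inside one another, small in medium in large, with the large one standing flat in the steel tray away from its rim, and leave the other things on the bench where they are.

Things in the scene. Friction and masses are not known exactly. Their poses are not given: they have to be found in the camera images.
- dock: Docking foot fixed to the bench: grey disc 90 mm across, 30 mm high; origin: centre of its underside. Its top is the shoulder for the first jar and carries a neck 26 mm across, a black lug bar 44 x 16 x 6 mm along its x axis (7 to 13 mm above the shoulder) and two small stops 5 mm high, just as on each jar. Place and heading vary.
- dock_seat (a point): Centre of the foot's shoulder, 30 mm above the bench: the lowest jar's origin comes to rest here, the next jar's 50 mm higher, and so on. Order of the jars is free. A joined part is in line with the axis to within 3 mm of play per joint.
- tray: Fixed open steel tray, 200 mm (its x) by 300 mm (its y), rim 18 mm high, floor and walls 4 mm thick; origin: centre of its underside. The jars start upright in it.
- jar_blue: Jar (may be absent), white, 60 mm across, blue band and bar, 120 g. Origin: centre of underside, z up. Up from it: hollow skirt 0-17 mm (inner radius 26.5 mm; two ledges 16 mm wide, 4.5 mm thick point in from its +x and -x sides to 17 mm from the axis), solid body to the shoulder at 50 mm (hold it at 22-50 mm), neck, lug bar 44 x 16 x 6 mm along its x axis at 57-63 mm.
- jar_green: Jar (may be absent) with green band and bar, otherwise as jar_blue. To join any jar or the cap: hold it with its x axis 80 degrees (50 to 105 works) anticlockwise, seen from above, of the x axis (bar) of the part below, either way round; lower it until its underside rests on the shoulder below; turn it clockwise till both x axes are parallel, where a stop is met.
- jar_yellow: Jar (may be absent) with yellow band and bar, otherwise as jar_blue. Set down with its bar parallel to the one below it only rests on top of that bar, 13 mm too high. Once turned home its ledges lie under the bar below and it cannot be lifted off.
- cap: Red cap, 60 mm across, 34 mm high, white rib 44 x 8 x 3 mm on top along its x axis; origin: centre of its underside; hold it at 12 to 34 mm above that. Skirt and ledges as on a jar (ledges on its x axis); joined to the top jar in the same way, ending with rib and bar parallel. Starts upright on the bench. 60 g.
- cup_large: The large of three blue plastic cups: 66 mm across at the rim, 58 mm at the foot, 56 mm high, wall 3 mm, round. Origin: centre of its underside. Its thick floor's inner face is 22 mm above that, so a cup set in the next larger one stands 22 mm proud of it: hold it by its top 18 mm when nesting. Starts upright on the bench. 110 g.
- cup_medium: The medium of three blue plastic cups: 50 mm across at the rim, 42 mm at the foot, 56 mm high, wall 3 mm, round. Origin: centre of its underside. Its thick floor's inner face is 22 mm above that, so a cup set in the next larger one stands 22 mm proud of it: hold it by its top 18 mm when nesting. Starts upright on the bench. 80 g.
- cup_small: The small of three blue plastic cups: 36 mm across at the rim, 28 mm at the foot, 56 mm high, wall 3 mm, round. Origin: centre of its underside. Its thick floor's inner face is 22 mm above that, so a cup set in the next larger one stands 22 mm proud of it: hold it by its top 18 mm when nesting. Starts upright on the bench. 50 g.
- tape_roll: Bystander: brown tape roll lying flat, 84 mm across, 22 mm high; origin at the centre of its underside. Leave alone.
- spray_bottle: Bystander: white bottle, 56 mm across, 130 mm tall; origin at the centre of its underside. Leave alone.
- swab_jar: Bystander: glass jar with a steel lid, 68 mm across, 85 mm tall; origin at the centre of its underside. Leave alone.
- slide_box: Bystander: green box 55 x 90 x 30 mm; origin at the centre of its underside. Leave alone.
- label_block: Bystander: yellow block of labels 70 x 50 x 22 mm; origin at the centre of its underside. Leave alone.

How it is judged:
On the way, in this order (a step that is already met when the one before it is completed fails the run):
1. every jar present is down and locked in one column on the docking foot ((z of jar_blue in the frame of dock_seat between -0.004 and 0.004 m or z of jar_blue in the frame of dock_seat between 0.046 and 0.054 m or z of jar_blue in the frame of dock_seat between 0.096 and 0.104 m) and horizontal distance between each of jar_blue, jar_green, jar_yellow and dock_seat below 0.016 m and angle between each of jar_blue, jar_green, jar_yellow's own z axis and vertical below 0.08 rad and angle between the x axis of each of jar_blue, jar_green, jar_yellow and the x axis of dock, either way round below 0.3 rad and (z of jar_green in the frame of dock_seat between -0.004 and 0.004 m or z of jar_green in the frame of dock_seat between 0.046 and 0.054 m or z of jar_green in the frame of dock_seat between 0.096 and 0.104 m) and (z of jar_yellow in the frame of dock_seat between -0.004 and 0.004 m or z of jar_yellow in the frame of dock_seat between 0.046 and 0.054 m or z of jar_yellow in the frame of dock_seat between 0.096 and 0.104 m)), for 0.2 s.
2. the red cap is down and locked on the top jar ((z of cap in the frame of dock_seat between 0.096 and 0.104 m or z of cap in the frame of dock_seat between 0.146 and 0.154 m) and horizontal distance between cap and dock_seat below 0.016 m and angle between cap's own z axis and vertical below 0.08 rad and angle between the x axis of cap and the x axis of dock, either way round below 0.3 rad), for 0.2 s.
At the end, for the whole second after the job is handed in: Jars and cap locked in one upright column: heights within 4 mm, axes within 16 mm of the foot's, x axes within 0.3 rad of its x. Large cup upright in the tray, centre within 80 mm (x) and 130 mm (y) of its centre; medium in large, small in medium: 17 to 27 mm up, within 11 mm of axis. At rest (all of step 1 and all of step 2 and x of cup_large in the frame of tray between -0.08 and 0.08 m and y of cup_large in the frame of tray between -0.13 and 0.13 m and z of cup_large in the frame of tray between -0.002 and 0.01 m and angle between cup_large's own z axis and vertical below 0.1 rad and z of cup_medium in the frame of cup_large between 0.017 and 0.027 m and horizontal distance between cup_medium and cup_large below 0.011 m and angle between each of cup_medium, cup_small's own z axis and vertical below 0.12 rad and z of cup_small in the frame of cup_medium between 0.017 and 0.027 m and horizontal distance between cup_small and cup_medium below 0.011 m and linear speed of each of jar_blue, jar_green, jar_yellow, cap, cup_large, cup_medium, cup_small below 0.03 m/s); the robot touches nothing.
It fails at once if the tape roll is pushed away (more than 40 mm) or knocked over (distance of tape_roll from where it was at the start of the episode above 0.04 m or angle between tape_roll's own z axis and vertical above 0.6 rad).
It fails at once if the spray bottle is pushed away (more than 40 mm) or knocked over (distance of spray_bottle from where it was at the start of the episode above 0.04 m or angle between spray_bottle's own z axis and vertical above 0.6 rad).
It fails at once if the swab jar is pushed away (more than 40 mm) or knocked over (distance of swab_jar from where it was at the start of the episode above 0.04 m or angle between swab_jar's own z axis and vertical above 0.6 rad).
It fails at once if the slide box is pushed away (more than 40 mm) or knocked over (distance of slide_box from where it was at the start of the episode above 0.04 m or angle between slide_box's own z axis and vertical above 0.6 rad).
It fails at once if the label block is pushed away (more than 40 mm) or knocked over (distance of label_block from where it was at the start of the episode above 0.04 m or angle between label_block's own z axis and vertical above 0.6 rad).
Of jar_blue, jar_green, jar_yellow only 2 to 3 are there at a start; the rules pass over those that are not, and their reading is None.
At some moment in a run one of jar_blue, jar_green, jar_yellow, cup_large, cup_medium may be knocked a few centimetres aside while the robot is not near it.
It also fails if it takes over 208 s, if anything falls off the work surface, if the arm or the gripper's body presses on something with over 40 N, if the wrist force passes 120 N, or if a joint passes its speed limit or range.

### The arm

A 6-joint arm with a two-finger parallel gripper is mounted at the origin on the work surface. World frame = base frame: x ahead of the robot, y to its left, z up, the work surface at z = 0. Lengths are in m, angles in rad, forces in N, time in s.
With the tool pointing down it reaches from about 0.4 to 0.925 m from the base axis. Payload 3.4 kg.
Tool frame: the origin (TCP) lies midway between the tips of the shut fingers; the grasp point (between the pads) lies 19 mm behind it; z points along the fingers, x is the direction in which the jaws open and shut, and the axes are right-handed (so a half turn about z gives the same grasp; the last joint's range is limited). The gripper opens to 85 mm and grips with 20 to 120 N. Pads are 22 mm wide; open, the fingers measure 114 mm over their backs; the gripper's body (76 mm by 85 mm) begins 54 mm behind the grasp point. The pads swing forward as they close: fully open they stand 13 mm farther back than shut.
Start: joints at [1.248, 0.307, 1.506, -0, 1.328, -0.073], TCP at [0.142, 0.557, 0.231] pointing down, gripper open.
Joint ranges: [-3.12, 3.12], [-1.05, 2.28], [0.14, 2.33], [-1.42, 4.57], [0.1, 2.73], [-2.68, 2.68]. Speed limits (rad/s): [2.57, 2.57, 3.14, 3.14, 3.14, 3.14].

### API

Orientations are given as a unit quaternion [x, y, z, w].
In Python, from plant import bot gives the robot as it stands. The module is installed in compiled form; this text tells all that it offers. Calls block until the motion is done:
- bot.move_to(position, orientation): joint-space move of the TCP to a pose.
- bot.movel(position, rotation=None, velocity=0.15, stop_force=None): straight line of the TCP; rotation=None keeps the orientation; velocity is the mean speed in m/s. With stop_force (N) it stops when the force on the tool has changed by that much, and returns True; else False.
- bot.set_joints(angles): joint-space move.
- bot.move_gripper(opening, newtons=None): finger opening in m; newtons is the grip in N (None keeps the last); returns when the fingers have stopped.
- bot.wait(seconds).
- bot.ik(position, orientation): joint angles nearest the present ones, or None.
- bot.get_state(): the state.
- bot.grab_frame(name): name is "scene" or "top"; returns a dict with "color" (420x560x3 uint8, blue, green, red), "fx", "fy", "cx", "cy" (pixels), "k1" (the pictures are not rectified: a ray, as slopes to the right and down, at radius r is drawn at 1 + k1 r^2 times it, then the intrinsics apply), "origin" and "attitude" of the camera in the world. Camera axes: x right, y down, z forward; pixel columns grow to the right and rows downward; lengths in m; the calibration is good to about 2 mm. A picture is of the moment at which its call begins. There is no depth.
A pose or a line that the arm cannot do raises bot.IKError and nothing moves.
- bot.sign_off(): hands the job in, once; it reports no verdict.
The state is a dict: "clock": time; "qpos": joint angles; "qd": joint speeds; "tau": joint torques, N m; "ee_pos": TCP position; "ee_rot": TCP orientation; "force": force on the tool from outside, world axes, zero at the start; "ft_torque": the same for the moment, N m; "gripper_width": finger opening in m.
Only numpy, scipy, OpenCV 4.12 (cv2) and the standard library are available. Lean on these libraries where they do the work, as an engineer would, in place of code of your own. Each camera call takes 0.05 s, during which the arm holds its last target.

## Working session

There is one attempt and no reset: what is moved stays moved. The work goes in short steps, each a Python script; the robot and the scene stay as the last script left them, time stands still between calls to the robot, and variables do not carry over. Pictures are saved under pics/ and viewed, and the job is handed in when it is done.

```bash
mkdir -p pics; ls
python3 - <<'E'
from plant import bot
import cv2
for n in("scene","top"):
    f=bot.grab_frame(n); cv2.imwrite(f"pics/{n}0.png",f["color"])
    print(n,{k:(v if k!="color" else 0) for k,v in f.items()})
print(bot.get_state())
E
```

```text
pics
scene {'color': 0, 'fx': 452.88524584905053, 'fy': 452.88524584905053, 'cx': 281.41477408965756, 'cy': 211.48319586843488, 'k1': 0.027930362845517583, 'origin': array([1.3666002 , 0.17201021, 0.80154332]), 'attitude': array([ 0.59991051,  0.690928  , -0.30700213, -0.26167839])}
top {'color': 0, 'fx': 507.03404025995565, 'fy': 507.03404025995565, 'cx': 279.4118073586742, 'cy': 211.0659533091666, 'k1': 0.007370255131334795, 'origin': array([0.4491415 , 0.05757202, 1.49742642]), 'attitude': array([-0.69962453,  0.71398007, -0.02142264,  0.01729323])}
{'clock': 0.1, 'qpos': array([ 1.24850823e+00,  3.07535429e-01,  1.50756621e+00, -1.52797522e-05,
        1.32840190e+00, -7.35031769e-02]), 'qd': array([ 0.001008  , -0.0006405 , -0.00582027, -0.00034666, -0.00254215,
        0.0001329 ]), 'tau': array([ 2.55286621e-03, -4.58534503e+01, -2.52612054e+01, -1.60600580e-04,
        5.42301539e-03,  1.53404193e-05]), 'ee_pos': array([0.14140811, 0.55668133, 0.23044298]), 'ee_rot': array([ 7.89373729e-01,  6.13912211e-01, -7.91132068e-04,  5.35758590e-04]), 'force': array([-0.50257495,  0.04194932,  0.23811831]), 'ft_torque': array([-0.03206493,  0.02380868,  0.02543105]), 'gripper_width': 0.0853877014785629}
```

View pics/scene0.png

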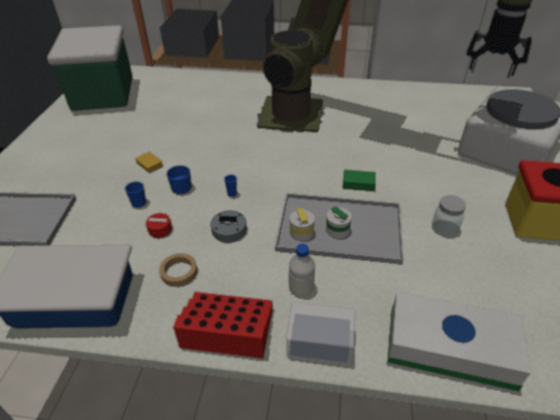

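View pics/top0.png

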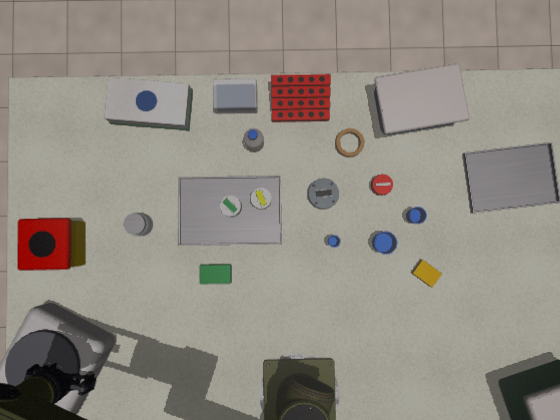

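The pictures show a yellow jar (top 261,198) and a green jar (231,206) in the tray; no blue jar is visible. Dock is at (323,193), the cap at (382,184), and the cups at (333,240), (416,215) and (384,242). I'll enlarge the crops.

Run:
```python
import cv2
f=cv2.imread("pics/top0.png")
c=f[160:260,170:300]; cv2.imwrite("pics/c1.png",cv2.resize(c,None,fx=6,fy=6,interpolation=cv2.INTER_CUBIC))
c=f[165:265,300:430]; cv2.imwrite("pics/c2.png",cv2.resize(c,None,fx=6,fy=6,interpolation=cv2.INTER_CUBIC))
```

```text
(no output)
```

View pics/c1.png

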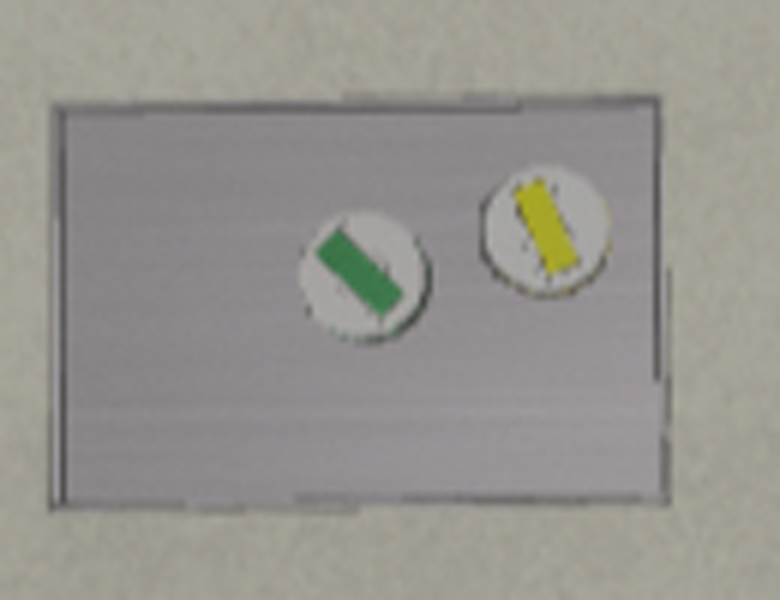

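View pics/c2.png

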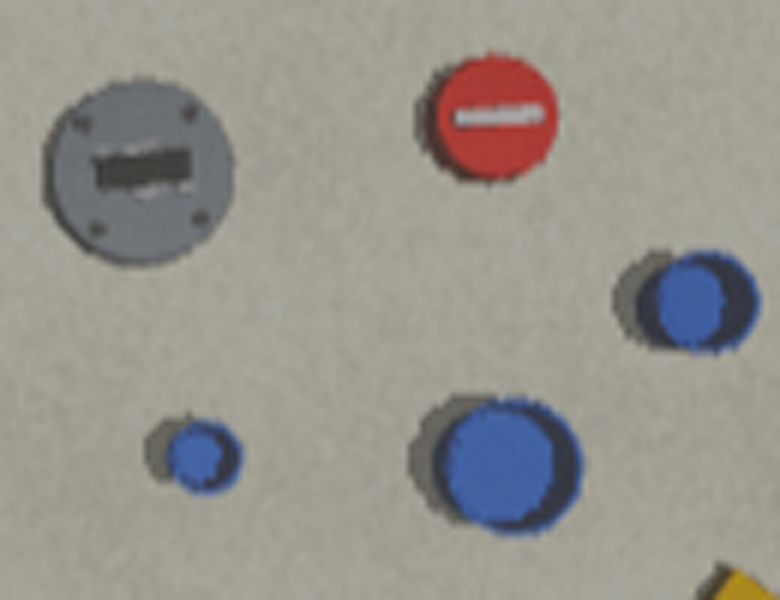

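```bash
cat > h.py <<'E'
import numpy as np, cv2
from scipy.spatial.transform import Rotation as R
def ray(f,u,v):
    K=np.array([[f["fx"],0,f["cx"]],[0,f["fy"],f["cy"]],[0,0,1]])
    p=cv2.undistortPoints(np.array([[[u,v]]],float),K,np.array([f["k1"],0,0,0,0]))[0,0]
    return R.from_quat(f["attitude"]).apply([p[0],p[1],1.])
def w(f,u,v,z):
    d=ray(f,u,v);o=np.array(f["origin"]);return o+d*(z-o[2])/d[2]
def proj(f,P):
    K=np.array([[f["fx"],0,f["cx"]],[0,f["fy"],f["cy"]],[0,0,1]])
    Rm=R.from_quat(f["attitude"]).inv().as_matrix();t=-Rm@np.array(f["origin"])
    return cv2.projectPoints(np.atleast_2d(np.array(P,float)),cv2.Rodrigues(Rm)[0],t,K,np.array([f["k1"],0,0,0,0]))[0][:,0]
# colour masks (HSV), boxes are x0,y0,x1,y1
RNG={"yellow":((22,120,60),(38,255,255)),"green":((40,60,30),(90,255,255)),"red":((0,140,60),(8,255,255)),
     "blue":((100,90,20),(130,255,255)),"black":((0,0,0),(180,255,75)),"white":((0,0,120),(180,60,255))}
def mask(img,c):
    return cv2.inRange(cv2.cvtColor(img,cv2.COLOR_BGR2HSV),RNG[c][0],RNG[c][1])
def blobs(img,c,box=None,amin=8):
    m=mask(img,c)
    if box is not None:
        k=np.zeros_like(m);k[box[1]:box[3],box[0]:box[2]]=255;m&=k
    n,l,s,ce=cv2.connectedComponentsWithStats(m)
    out=[]
    for i in range(1,n):
        if s[i,4]<amin: continue
        pts=np.argwhere(l==i)[:,::-1].astype(np.float32)
        ev,V=np.linalg.eigh(np.cov(pts.T))
        out.append(dict(c=ce[i],a=int(s[i,4]),axis=V[:,1],len=np.sqrt(12*ev[::-1]),box=s[i,:4]))
    return sorted(out,key=lambda b:-b["a"])
def bar(f,b,z):
    """world centre and angle (mod pi) of a bar blob at height z"""
    c=b["c"];p=w(f,*c,z);e=b["axis"]*b["len"][0]/2
    d=w(f,*(c+e),z)-w(f,*(c-e),z)
    return p,np.arctan2(d[1],d[0])%np.pi,np.linalg.norm(d)
E
python3 - <<'E'
import pickle
from plant import bot
from h import *
F={n:bot.grab_frame(n) for n in("scene","top")}; pickle.dump(F,open("F0.pkl","wb"))
t=F["top"];I=t["color"]
def show(n,b,z): 
    p,a,l=bar(t,b,z);print(n,p.round(4),"ang",np.degrees(a).round(1),"len",l.round(4),"px",b["c"].round(1),b["a"])
for c in("yellow","green"):
    for b in blobs(I,c,(180,176,282,245))[:2]: show(c,b,.067)
for b in blobs(I,"black",(312,184,336,204))[:2]: show("dock",b,.043)
for b in blobs(I,"white",(372,176,393,192))[:2]: show("rib",b,.037)
for b in blobs(I,"red",(368,170,398,198))[:1]: show("cap",b,.034)
for b in blobs(I,"blue",(318,195,440,262))[:4]: show("cup",b,.056);print(b["box"],w(t,b["box"][0]+b["box"][2]/2-.5,b["box"][1]+b["box"][3]/2-.5,.056))
# dock disc by circle edges from crop c2
def cr(u,v,ox,oy): return (u+.5)/6-.5+ox,(v+.5)/6-.5+oy
print("disc", w(t,*cr((49+235)/2,(82+266)/2,300,165),.030))
print("tray",[w(t,*cr(u,v,170,160),.018).round(3) for u,v in((53,105),(660,97),(667,502),(50,508))])
E
```

```text
yellow [0.5673 0.1013 0.067 ] ang 23.3 len 0.042 px [260.4 197.4] 76
green [0.5471 0.1889 0.067 ] ang 46.1 len 0.0432 px [229.5 205.1] 84
dock [ 0.5792 -0.0789  0.043 ] ang 95.5 len 0.0443 px [323.2 192.7] 71
rib [ 0.6016 -0.2513  0.037 ] ang 90.7 len 0.0392 px [382.3 184. ] 39
rib [ 0.621  -0.2782  0.037 ] ang 21.4 len 0.012 px [391.4 177.1] 8
cap [ 0.6013 -0.251   0.034 ] ang 4.0 len 0.0554 px [382.  184.2] 259
cup [ 0.434  -0.2462  0.056 ] ang 178.6 len 0.0539 px [383.8 242.1] 335
[374 232  23  22] [ 0.43264018 -0.2496062   0.056     ]
cup [ 0.5093 -0.3403  0.056 ] ang 101.1 len 0.0417 px [416.  214.9] 167
[409 207  18  16] [ 0.51033656 -0.34474926  0.056     ]
cup [ 0.4412 -0.1008  0.056 ] ang 146.5 len 0.0306 px [332.5 240.5] 86
[328 235  12  12] [ 0.44128272 -0.10349554  0.056     ]
disc [ 0.57777476 -0.08019746  0.03      ]
tray [array([0.636, 0.342, 0.018]), array([0.634, 0.045, 0.018]), array([0.436, 0.046, 0.018]), array([0.439, 0.345, 0.018])]
```

Run:
```python
import cv2
f=cv2.imread("pics/scene0.png")
c=f[190:250,125:255]; cv2.imwrite("pics/s1.png",cv2.resize(c,None,fx=6,fy=6,interpolation=cv2.INTER_CUBIC))
```

```text
(no output)
```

View pics/s1.png

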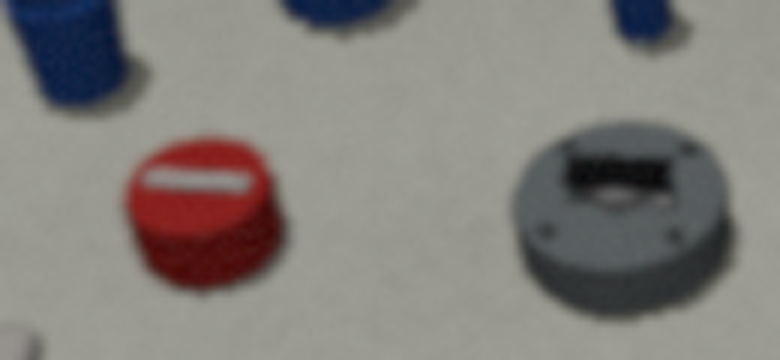

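Run:
```python
import pickle
from h import *
F=pickle.load(open("F0.pkl","rb"));s=F["scene"];t=F["top"]
def cr(u,v,ox,oy): return (u+.5)/6-.5+ox,(v+.5)/6-.5+oy
print("disc", w(s,*cr(621.5,196,125,190),.030), "cap",w(s,*cr(201,188,125,190),.034))
# overlay check both
def circ(P,r): a=np.linspace(0,2*np.pi,60);return np.c_[P[0]+r*np.cos(a),P[1]+r*np.sin(a),0*a+P[2]]
for n,f,box in(("t",t,(300,165,430,265)),("s",s,(125,190,255,250))):
    im=cv2.resize(f["color"][box[1]:box[3],box[0]:box[2]],None,fx=6,fy=6,interpolation=cv2.INTER_CUBIC)
    th=np.radians(95.5);D=np.array([.578,-.0795,.03]);ex=np.array([np.cos(th),np.sin(th),0]);ey=np.array([-ex[1],ex[0],0])
    bars=[D+[0,0,.013]+a*ex*.022+b*ey*.008 for a,b in((1,1),(1,-1),(-1,-1),(-1,1),(1,1))]
    for P,c in((circ(D,.045),(0,0,255)),(np.array(bars),(0,255,0)),(circ((.6013,-.251,.034),.03),(0,255,255)),(circ((.4326,-.2496,.056),.033),(0,0,255)),(circ((.51,-.3445,.056),.025),(0,0,255)),(circ((.4413,-.1035,.056),.018),(0,0,255))):
        q=(proj(f,P)-[box[0],box[1]]+.5)*6-.5
        cv2.polylines(im,[q.round().astype(np.int32)],False,c,1)
    cv2.imwrite(f"pics/ov_{n}.png",im)
```

```text
disc [ 0.58843666 -0.07843679  0.03      ] cap [ 0.61125572 -0.24888552  0.034     ]
```

View pics/ov_t.png

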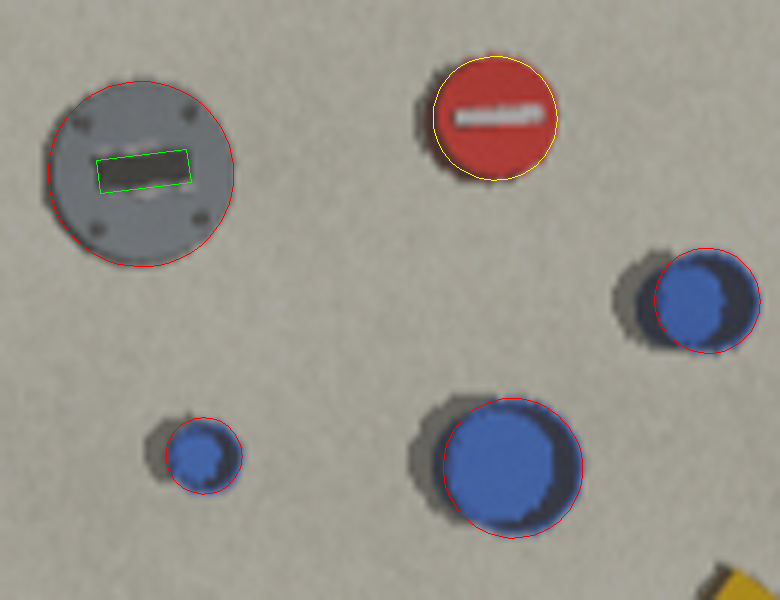

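View pics/ov_s.png

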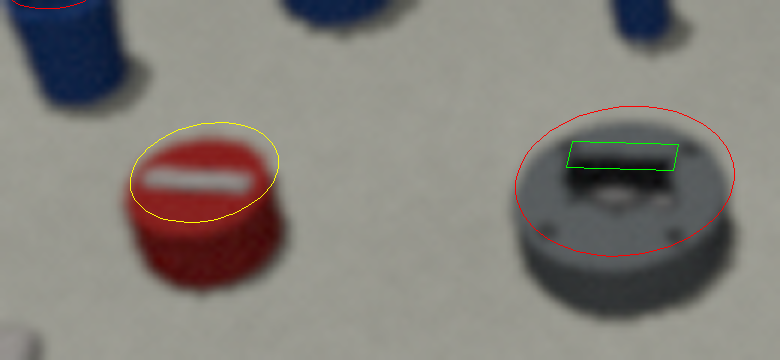

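Cap and dock agree between the cameras in y, but the scene camera puts both about 10 mm farther out in x. I'll check which one is right by looking at the closed fingertips at a known pose.

```bash
cat > r.py <<'E'
from plant import bot
from h import *
def down(yaw):
    """tool down; yaw = world angle of jaw (tool x) axis"""
    c,s=np.cos(yaw),np.sin(yaw)
    return R.from_matrix(np.array([[c,s,0],[s,-c,0],[0,0,-1]])).as_quat()
def sback(wd):
    L=.05715;sb=-.101
    return L*(np.sqrt(1-sb*sb)-np.sqrt(1-(sb+wd/2/L)**2))
E
python3 - <<'E'
import pickle
from r import *
bot.move_to([.578,-.0795,.16],down(np.radians(93)));bot.move_gripper(0)
print(bot.get_state()["ee_pos"],bot.get_state()["qpos"].round(2),bot.get_state()["clock"])
F={n:bot.grab_frame(n) for n in("scene","top")}; pickle.dump(F,open("F1.pkl","wb"))
p=bot.get_state()["ee_pos"]
for n,f in F.items():
    u=proj(f,p)[0];print(n,u)
    x,y=int(u[0])-50,int(u[1])-40
    im=cv2.resize(f["color"][y:y+80,x:x+100],None,fx=7,fy=7,interpolation=cv2.INTER_CUBIC)
    q=(u-[x,y]+.5)*7-.5;cv2.drawMarker(im,tuple(q.round().astype(int).tolist()),(0,0,255),cv2.MARKER_CROSS,20,1)
    cv2.imwrite(f"pics/tcp_{n}.png",im)
E
```

```text
[ 0.57798709 -0.07955209  0.15998488] [-0.21  0.38  1.59 -0.    1.17 -1.83] 3.7
scene [223.82233326 178.01885635]
top [327.50529824 189.10344129]
```

View pics/tcp_scene.png

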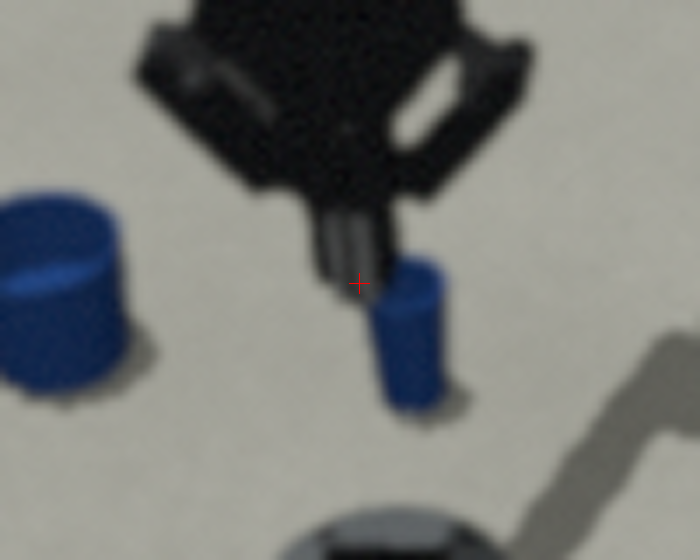

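View pics/tcp_top.png

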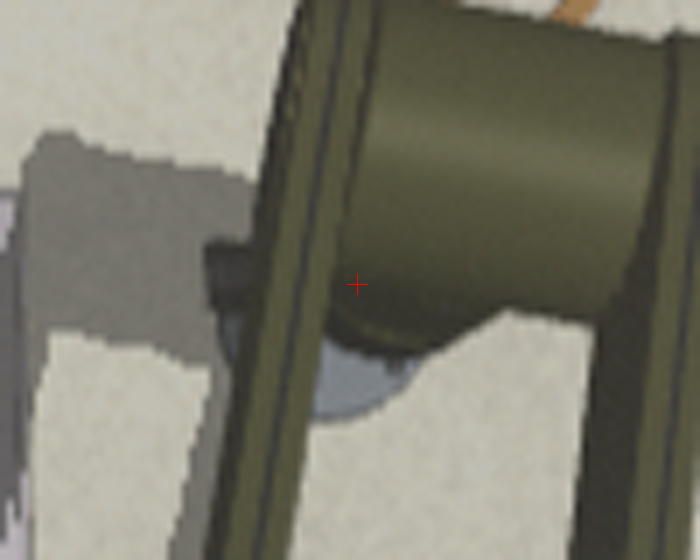

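Run:
```python
import pickle
from h import *
F0=pickle.load(open("F0.pkl","rb"));F1=pickle.load(open("F1.pkl","rb"))
def draw(name,f,p,q,ops,s,c0,half=(50,40)):
    x,y=int(c0[0])-50,int(c0[1])-40; x=max(x,0);y=max(min(y,340),0)
    im=cv2.resize(f["color"][y:y+80,x:x+100],None,fx=7,fy=7,interpolation=cv2.INTER_CUBIC)
    Rm=R.from_quat(q)
    for o in ops:
        P=[p+Rm.apply([o,b,-s]) for b in(-.011,.011)]
        uv=((proj(f,P)-[x,y]+.5)*7-.5).round().astype(np.int32)
        cv2.polylines(im,[uv],False,(0,0,255),1)
    cv2.imwrite(f"pics/{name}.png",im)
q0=[7.89373729e-01,6.13912211e-01,-7.91e-04,5.36e-04];p0=np.array([0.14140811,0.55668133,0.23044298])
for n in F0: draw("st_"+n,F0[n],p0,q0,(-.0427,.0427,0,-.057,.057),.013,proj(F0[n],p0)[0])
q1=R.from_matrix([[np.cos(1.623),np.sin(1.623),0],[np.sin(1.623),-np.cos(1.623),0],[0,0,-1]]).as_quat()
p1=np.array([.578,-.0795,.16]);draw("sh_scene",F1["scene"],p1,q1,(0,-.0145,.0145),0,proj(F1["scene"],p1)[0])
a=cv2.imread("pics/st_scene.png");b=cv2.imread("pics/st_top.png");c=cv2.imread("pics/sh_scene.png")
cv2.imwrite("pics/tri.png",cv2.resize(np.hstack([a,b]),(800,320)))
```

```text
(no output)
```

View pics/st_scene.png

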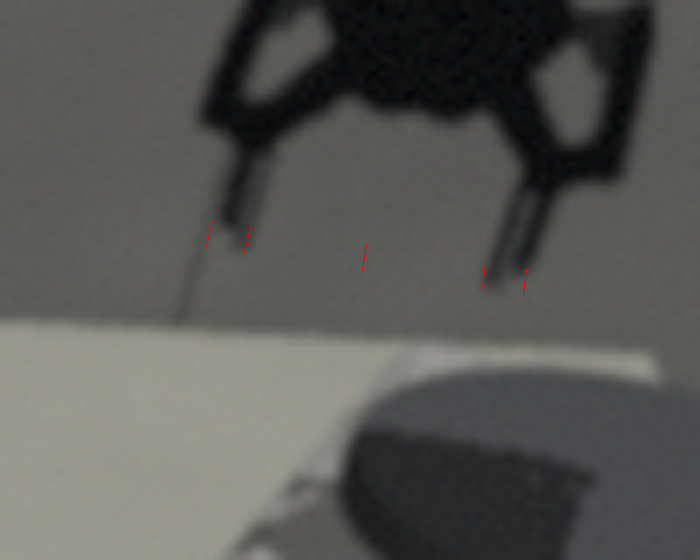

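View pics/st_top.png

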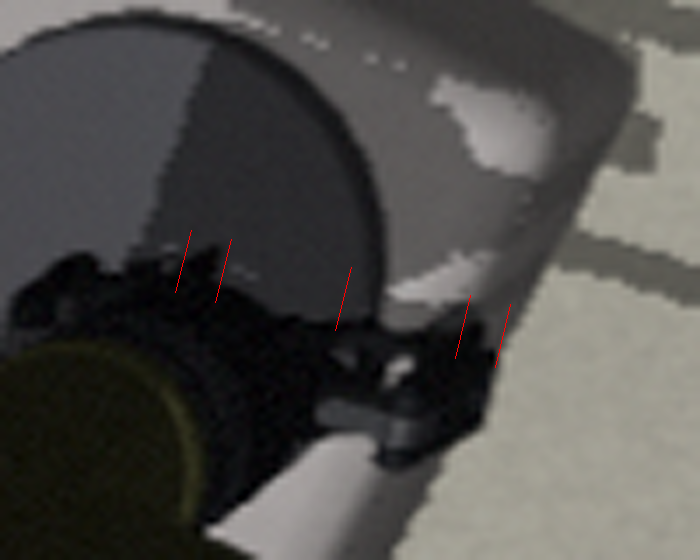

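View pics/sh_scene.png

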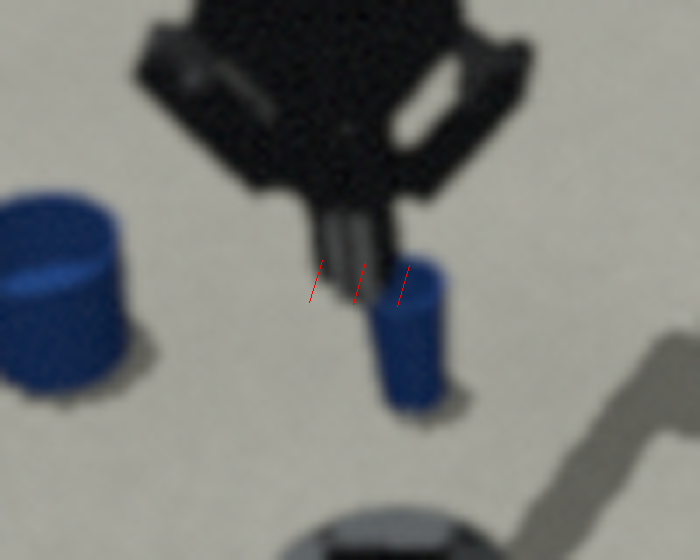

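The scene calibration agrees with the robot's own tips to about 1 px, and the top one draws them off toward +x. I'll settle the dock position by touch, on opposite sides of the disc.

Run:
```python
from r import *
q=down(np.radians(90))
D=np.array([.583,-.079])
def touch(dx,dy):
    d=np.array([dx,dy]);st=D+d*.085;
    c=bot.get_state()["ee_pos"];bot.movel([c[0],c[1],.09],velocity=.3) if c[2]<.085 else None
    bot.move_to([*st,.09],q);bot.movel([*st,.015],velocity=.25)
    h=bot.movel([*(D+d*.040),.015],velocity=.03,stop_force=4)
    s=bot.get_state();print(h,s["ee_pos"].round(4),s["force"].round(1),round(s["clock"],2))
    bot.movel([*st,.015],velocity=.3)
    bot.movel([*st,.09],velocity=.3)
    return s["ee_pos"][:2]
a=touch(-1,0);b=touch(1,0);c=touch(0,-1);d=touch(0,1)
print("centre x",(a[0]+b[0])/2,"y",(c[1]+d[1])/2,"spans",b[0]-a[0],d[1]-c[1])
```

```text
True [ 0.5255 -0.0788  0.0144] [0.6 1.  1. ] 5.71
True [ 0.6377 -0.079   0.0148] [ 2.  -0.1  0.8] 8.52
True [ 0.583  -0.1403  0.0149] [ 0.7 -3.   2.3] 11.04
True [ 0.5829 -0.0233  0.0147] [0.3 2.2 2.7] 13.83
centre x 0.5815874517810616 y -0.08177247903972718 spans 0.11225289710121467 0.11699661970622355
```

Touch gives the dock centre as (0.5816, -0.0818). The spans are 112 and 117 mm, i.e. 90 mm plus the finger widths, so they fit. The top camera needs about (+3, -2) mm. Next is the yellow jar.

```bash
cat >> r.py <<'E'
DOCK=np.array([.5816,-.0818]);DA=np.radians(93)
OFF=np.array([.003,-.002])
def st(msg=""):
    s=bot.get_state();print(msg,"t",round(s["clock"],1),"p",s["ee_pos"].round(4),"q6",s["qpos"][5].round(2),"w",round(s["gripper_width"],4),"F",s["force"].round(1),"Tz",round(s["ft_torque"][2],2));return s
def goq6(p,yaw):
    """move to pose choosing q6 = q1 - yaw branch; yaw numeric"""
    q=bot.ik(p,down(yaw));
    if q is None: raise RuntimeError("ik")
    q=np.array(q);q1=np.arctan2(np.sin(q[0]),np.cos(q[0]));k=q1-yaw
    print("q6 ik",q[5].round(2),"want",round(k,2)); 
    if abs(q[5]-k)>.1: q[5]=k
    bot.set_joints(q)
def grasp2(xy,g1,g2,z,zup,wid,N1=20,N2=60):
    goq6([*xy,zup],g1);bot.move_gripper(.085)
    bot.movel([*xy,z],velocity=.2);bot.move_gripper(0,N1);st("sq1")
    bot.move_gripper(.085);goq6([*xy,z],g2);bot.move_gripper(0,N2);st("sq2")
def join(top_z,z_expect,yaw_in,yaw_out):
    """top_z: safe TCP z above column, z_expect: TCP z when seated"""
    goq6([*DOCK,top_z],yaw_in)
    bot.movel([*DOCK,z_expect+.015],velocity=.15)
    h=bot.movel([*DOCK,z_expect-.003],velocity=.02,stop_force=8);s=st(f"down {h} expect {z_expect:.4f}")
    if s["ee_pos"][2]>z_expect+.004: print("NOT SEATED");return False
    return turn(yaw_in,yaw_out)
def turn(a,b,n=7):
    q0=np.array(bot.get_state()["qpos"])
    for k in range(1,n+1):
        q=q0.copy();q[5]=q0[5]+(a-b)*k/n
        bot.set_joints(q);s=st(f"turn {np.degrees((a-b)*k/n):.0f}")
    return True
E
python3 - <<'E'
from r import *
d=np.radians
zt=.024-sback(.06);print(zt)
bot.move_gripper(.085)
grasp2(np.array([.5673,.1013])+OFF,d(45),d(-30),zt,.14,.06)
c=bot.get_state()["ee_pos"]
bot.movel([c[0],c[1],.16],velocity=.25);st("up")
import pickle
f=bot.grab_frame("scene");cv2.imwrite("pics/y1.png",f["color"])
E
```

```text
0.018902590311242706
q6 ik -0.69 want -0.69
sq1 t 17.5 p [0.5715 0.0993 0.0205] q6 -0.69 w 0.0595 F [-0.5 -0.1  5.9] Tz -0.04
q6 ik 0.62 want 0.62
sq2 t 19.4 p [0.5706 0.0994 0.0193] q6 0.62 w 0.0586 F [-0.2  0.3  3.3] Tz 0.03
up t 20.1 p [0.5694 0.0992 0.1588] q6 0.62 w 0.0587 F [-0.6  0.  -0.9] Tz -0.03
```

View pics/y1.png

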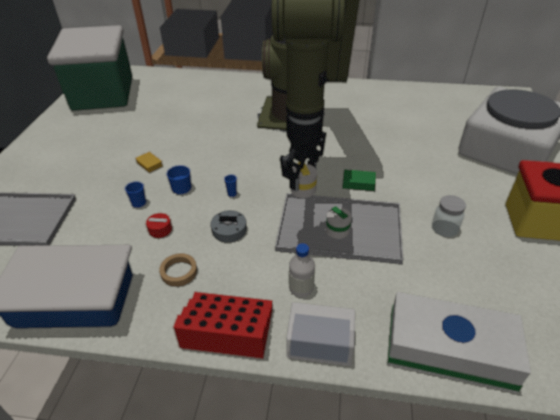

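The jar is held (width 59 mm, at about (305,180)) and the green one is still in place. Now the insertion.

Run:
```python
from r import *
d=np.radians
join(.12,.0453,d(-60),d(-60-86))
```

```text
q6 ik 0.84 want 0.84
down True expect 0.0453 t 22.2 p [ 0.5814 -0.0819  0.0453] q6 0.84 w 0.059 F [-0.2 -0.1  4.7] Tz 0.01
turn 12 t 22.6 p [ 0.5816 -0.082   0.0453] q6 1.05 w 0.0588 F [0.  0.  1.4] Tz -0.05
turn 25 t 22.9 p [ 0.5815 -0.082   0.0453] q6 1.26 w 0.0589 F [ 0.2 -0.1  0.9] Tz -0.01
turn 37 t 23.2 p [ 0.5814 -0.0819  0.0453] q6 1.47 w 0.0583 F [0.7 0.4 0.5] Tz -0.0
turn 49 t 23.5 p [ 0.5814 -0.0819  0.0453] q6 1.69 w 0.0587 F [ 0.7 -0.2  0.8] Tz 0.03
turn 61 t 23.8 p [ 0.5814 -0.0819  0.0453] q6 1.9 w 0.0588 F [-0.4 -0.1  0.5] Tz -0.03
turn 74 t 24.1 p [ 0.5814 -0.0819  0.0453] q6 2.11 w 0.0587 F [0.2 0.2 0.5] Tz -0.02
turn 86 t 24.4 p [ 0.5813 -0.0821  0.0453] q6 2.33 w 0.0586 F [ 0.3 -1.1  2. ] Tz 1.26
```

Run:
```python
from r import *
d=np.radians
turn(0,d(-6),1)
h=bot.movel([.5814,-.0819,.0485],velocity=.02,stop_force=8);st(f"lift {h}")
bot.movel([.5814,-.0819,.0453],velocity=.03)
bot.move_gripper(.085);bot.movel([.5814,-.0819,.16],velocity=.3)
bot.move_to([.5,.25,.2],down(d(-30)))
for n in("scene","top"):
    f=bot.grab_frame(n);cv2.imwrite(f"pics/{n}2.png",f["color"])
    x,y=(270,160) if n=="top" else (190,190)
    cv2.imwrite(f"pics/{n}2c.png",cv2.resize(f["color"][y:y+70,x:x+90],None,fx=8,fy=8,interpolation=cv2.INTER_CUBIC))
    if n=="top":
        for b in blobs(f["color"],"yellow",(300,170,345,215))[:2]: 
            p,a,l=bar(f,b,.093);print(p.round(4),np.degrees(a),l)
        for b in blobs(f["color"],"green",(180,176,282,245))[:2]: 
            p,a,l=bar(f,b,.067);print(p.round(4),np.degrees(a),l,b["a"])
```

```text
turn 6 t 24.7 p [ 0.5811 -0.0816  0.0454] q6 2.43 w 0.0583 F [-1.   2.   2.1] Tz 1.45
lift True t 24.9 p [ 0.5811 -0.0816  0.0455] q6 2.43 w 0.0584 F [0.9 0.5 1.2] Tz 1.4
[ 0.5794 -0.0807  0.093 ] 95.29964318410484 0.043565731362218724
[0.575  0.2092 0.067 ] 46.19842925408104 0.043378103996802864 81
```

View pics/top2.png

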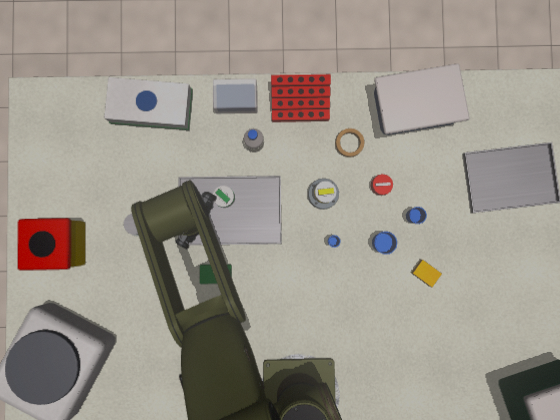

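View pics/scene2c.png

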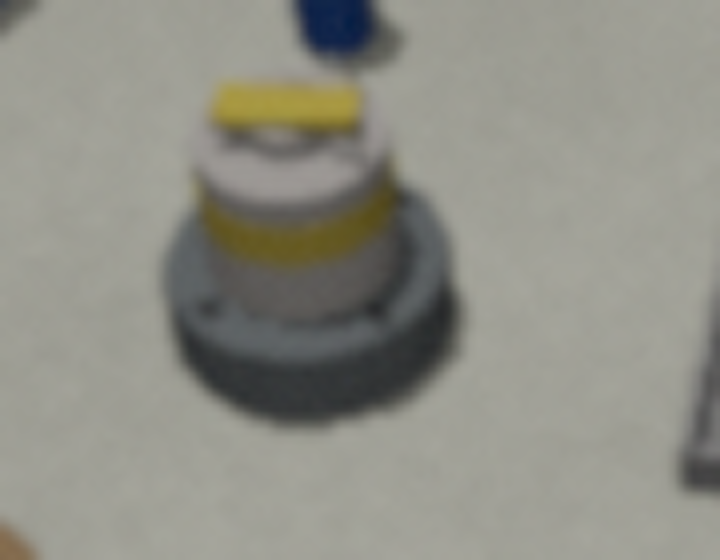

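Yellow is down and parallel (z exact, 1.4 Nm against the stop, and the lift test was held). Meanwhile the green jar has been knocked aside, to pixel (224,196). I'll pick it up from its new place.

Run:
```python
from r import *
d=np.radians
zt=.0185
grasp2(np.array([.575,.2092])+OFF,d(85),d(0),zt,.14,.06)
s=bot.get_state();c=s["ee_pos"]
if .055<s["gripper_width"]<.065:
    bot.movel([c[0],c[1],.18],velocity=.25);st("up")
    if join(.18,c[2]+.076,d(-52),d(-52-92)):
        s=st();p=s["ee_pos"];h=bot.movel([p[0],p[1],p[2]+.003],velocity=.02,stop_force=8);st(f"lift {h}")
```

```text
q6 ik -1.21 want -1.21
sq1 t 30.7 p [0.5793 0.2076 0.0203] q6 -1.21 w 0.0598 F [-0.4  1.   6.2] Tz -0.01
q6 ik 0.28 want 0.28
sq2 t 32.8 p [0.5782 0.2073 0.0189] q6 0.28 w 0.0591 F [-0.3 -1.1  2.1] Tz 0.01
up t 33.6 p [0.577  0.2069 0.1786] q6 0.28 w 0.0588 F [-0.7 -0.6 -2.3] Tz -0.02
q6 ik 0.7 want 0.7
down True expect 0.0949 t 36.0 p [ 0.5814 -0.0821  0.0949] q6 0.7 w 0.0587 F [-0.3 -0.1  5.3] Tz -0.06
turn 13 t 36.4 p [ 0.5816 -0.0821  0.0949] q6 0.92 w 0.0586 F [-0.4  0.2  1.1] Tz -0.01
turn 26 t 36.7 p [ 0.5815 -0.0821  0.0949] q6 1.15 w 0.0585 F [ 0.9 -0.6  0.5] Tz -0.03
turn 39 t 37.0 p [ 0.5814 -0.082   0.0949] q6 1.38 w 0.059 F [-0.2  0.4  0.3] Tz -0.07
turn 53 t 37.4 p [ 0.5814 -0.082   0.0949] q6 1.61 w 0.0585 F [ 0.3 -0.1  0.9] Tz -0.1
turn 66 t 37.7 p [ 0.5814 -0.0821  0.0949] q6 1.84 w 0.0585 F [ 0.1 -0.4  1.5] Tz 0.0
turn 79 t 38.0 p [ 0.5814 -0.0821  0.0949] q6 2.07 w 0.0584 F [-0.7 -0.1  1.1] Tz 0.0
turn 92 t 38.4 p [ 0.5818 -0.0825  0.095 ] q6 2.29 w 0.0587 F [ 1.1 -1.   0.3] Tz 1.28
 t 38.4 p [ 0.5818 -0.0825  0.095 ] q6 2.29 w 0.0587 F [ 1.1 -1.   0.3] Tz 1.28
lift True t 38.6 p [ 0.5816 -0.0826  0.0952] q6 2.29 w 0.0584 F [ 2.6 -0.2 -0.1] Tz 1.34
```

Green is locked too. Now release and fetch the cap.

Run:
```python
from r import *
d=np.radians
bot.movel([.5816,-.0822,.095],velocity=.03);bot.move_gripper(.085);bot.movel([.5816,-.0822,.22],velocity=.3)
zt=.0095-.0051
grasp2(np.array([.6015,-.2511])+OFF,d(-40),d(46),zt,.12,.06,20,60)
s=bot.get_state();c=s["ee_pos"]
if .055<s["gripper_width"]<.065:
    bot.movel([c[0],c[1],.22],velocity=.25);st("up")
    f=bot.grab_frame("top");cv2.imwrite("pics/top3.png",f["color"])
    f=bot.grab_frame("scene");cv2.imwrite("pics/scene3.png",f["color"])
    if join(.22,c[2]+.13,d(-50),d(-50-92)):
        s=st();p=s["ee_pos"];h=bot.movel([p[0],p[1],p[2]+.003],velocity=.02,stop_force=8);st(f"lift {h}")
```

```text
q6 ik 0.24 want 0.24
sq1 t 42.9 p [ 0.6059 -0.2538  0.0064] q6 0.24 w 0.0592 F [-0.1 -0.2  5.7] Tz 0.01
q6 ik -1.26 want -1.26
sq2 t 44.9 p [ 0.6049 -0.2533  0.0049] q6 -1.26 w 0.0584 F [0.1 0.2 3.2] Tz 0.02
up t 46.0 p [ 0.6038 -0.2527  0.2183] q6 -1.26 w 0.0585 F [ 0.2  0.6 -1.1] Tz 0.03
q6 ik 0.66 want 0.66
down True expect 0.1349 t 49.1 p [ 0.5816 -0.0817  0.1348] q6 0.66 w 0.0584 F [-0.2  0.3  3.5] Tz -0.04
turn 13 t 49.4 p [ 0.5817 -0.0817  0.1349] q6 0.89 w 0.0585 F [-0.3 -0.   1.8] Tz -0.04
turn 26 t 49.7 p [ 0.5817 -0.0817  0.1349] q6 1.11 w 0.0584 F [ 0.1 -0.9  1.4] Tz -0.06
turn 39 t 50.1 p [ 0.5816 -0.0817  0.1349] q6 1.34 w 0.0584 F [ 0.3 -0.3  2.3] Tz -0.01
turn 53 t 50.4 p [ 0.5816 -0.0817  0.1349] q6 1.57 w 0.0585 F [-0.1  0.1  1.7] Tz -0.02
turn 66 t 50.7 p [ 0.5816 -0.0817  0.1348] q6 1.8 w 0.0587 F [0.1 0.9 1.9] Tz -0.06
turn 79 t 51.1 p [ 0.5818 -0.0818  0.1349] q6 2.03 w 0.0587 F [ 1.2 -0.8  0.7] Tz -0.06
turn 92 t 51.4 p [ 0.5827 -0.0826  0.1352] q6 2.26 w 0.0585 F [ 2.4 -3.2  0.5] Tz 1.18
 t 51.4 p [ 0.5827 -0.0826  0.1352] q6 2.26 w 0.0585 F [ 2.4 -3.2  0.5] Tz 1.18
lift True t 51.6 p [ 0.5826 -0.0832  0.1354] q6 2.26 w 0.0583 F [ 1.6 -1.1 -0.7] Tz 1.15
```

Run:
```python
from r import *
d=np.radians
bot.movel([.582,-.082,.135],velocity=.03);bot.move_gripper(.085);bot.movel([.582,-.082,.25],velocity=.3)
bot.move_to([.45,.3,.25],down(0.5));st()
for n in("scene","top"):
    f=bot.grab_frame(n);cv2.imwrite(f"pics/{n}4.png",f["color"])
    if n=="top":
        cv2.imwrite(f"pics/top4c.png",cv2.resize(f["color"][165:265,300:430],None,fx=6,fy=6,interpolation=cv2.INTER_CUBIC))
        for b in blobs(f["color"],"blue",(318,195,450,270))[:4]:
            print(b["box"],b["a"],w(f,b["box"][0]+b["box"][2]/2-.5,b["box"][1]+b["box"][3]/2-.5,.056).round(4))
```

```text
t 54.7 p [0.4501 0.2996 0.2494] q6 0.01 w 0.0848 F [1.  0.2 0.6] Tz 0.05
[374 232  23  22] 330 [ 0.4326 -0.2496  0.056 ]
[409 207  18  16] 168 [ 0.5103 -0.3447  0.056 ]
[328 235  12  12] 85 [ 0.4413 -0.1035  0.056 ]
```

View pics/top4c.png

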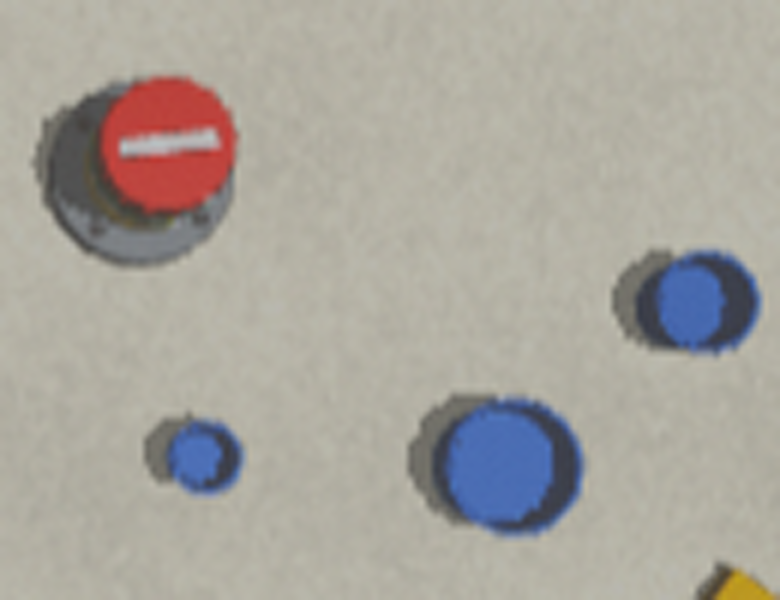

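View pics/scene4.png

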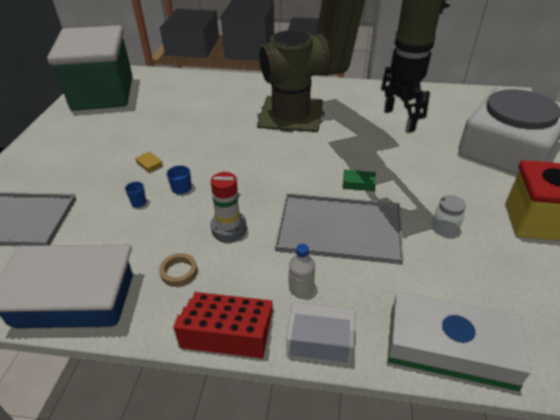

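The column stands straight, its rib parallel to the dock bar (rib at about (168,142) in the crop), and the cups are unmoved. The tray is empty. Now the large cup.

Run:
```python
from r import *
d=np.radians
grasp2(np.array([.4326,-.2496])+OFF,d(0),d(-85),.018,.15,.066,20,35)
s=bot.get_state();c=s["ee_pos"]
if .055<s["gripper_width"]<.07:
    bot.movel([c[0],c[1],.27],velocity=.25);st("up")
    T=[.535,.17]
    goq6([*T,.27],d(-60));st("over")
    bot.movel([*T,c[2]+.02],velocity=.2)
    h=bot.movel([*T,c[2]+.000],velocity=.02,stop_force=6);st(f"down {h} expect {c[2]+.004:.4f}")
    bot.move_gripper(.085);p=bot.get_state()["ee_pos"]
    goq6([p[0],p[1],p[2]],d(30));bot.move_gripper(0,20);st("recentre")
    bot.move_gripper(.085);bot.movel([p[0],p[1],.2],velocity=.3)
    bot.move_to([.5,-.1,.25],down(0));st()
    for n in("scene","top"):
        f=bot.grab_frame(n);cv2.imwrite(f"pics/{n}5.png",f["color"])
        if n=="top":
            for b in blobs(f["color"],"blue",(180,160,450,270))[:6]:
                print(b["box"],b["a"],w(f,b["box"][0]+b["box"][2]/2-.5,b["box"][1]+b["box"][3]/2-.5,.056).round(4))
```

```text
q6 ik -0.61 want -0.61
sq1 t 58.2 p [ 0.4366 -0.2523  0.0196] q6 -0.61 w 0.0642 F [ 0.1 -0.7  7.1] Tz 0.08
q6 ik 0.88 want 0.88
sq2 t 60.2 p [ 0.4356 -0.2517  0.0186] q6 0.88 w 0.065 F [-1.1 -0.3  5.3] Tz 0.02
up t 61.4 p [ 0.4347 -0.251   0.2685] q6 0.88 w 0.065 F [-0.7  0.4 -1.4] Tz -0.07
q6 ik 1.28 want 1.28
over t 63.0 p [0.5351 0.169  0.2698] q6 1.28 w 0.0646 F [ 0.   0.2 -0.9] Tz 0.09
down True expect 0.0226 t 65.0 p [0.5348 0.1699 0.0226] q6 1.28 w 0.0649 F [-0.  -0.4  4.5] Tz -0.01
q6 ik -0.29 want -0.29
recentre t 67.1 p [0.534  0.1697 0.022 ] q6 -0.29 w 0.0632 F [-1.  -0.6  2.1] Tz -0.05
 t 69.3 p [ 0.4998 -0.0992  0.249 ] q6 -0.28 w 0.0847 F [0.9 0.2 0.6] Tz -0.02
[225 200  23  22] 397 [0.5322 0.1718 0.056 ]
[409 207  18  16] 175 [ 0.5103 -0.3447  0.056 ]
```

View pics/top5.png

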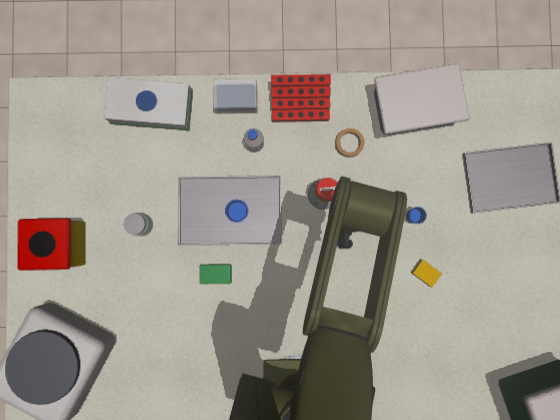

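View pics/scene5.png

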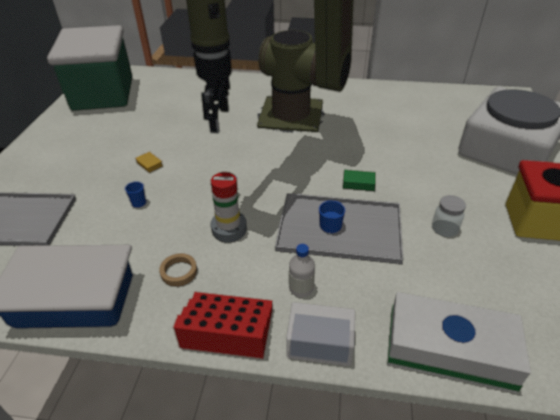

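The large cup stands flat in the tray, centred at (237,211). Next, the medium one.

```bash
cat > nest.py <<'E'
from r import *
d=np.radians
L=np.array([.5346,.1698])
def nest(xy,g1,g2,gi,tip,wd,dz):
    zt=tip-sback(wd)
    grasp2(xy,d(g1),d(g2),zt,.15,wd,20,30)
    s=bot.get_state();c=s["ee_pos"]
    if not wd-.008<s["gripper_width"]<wd+.004: print("bad width");return
    bot.movel([c[0],c[1],.28],velocity=.25);st("up")
    goq6([*L,.28],d(gi));st("over")
    f=bot.grab_frame("scene");cv2.imwrite(f"pics/over{wd}.png",f["color"])
    for b in blobs(bot.grab_frame("top")["color"],"blue",(180,176,282,245))[:2]: print(b["box"])
    bot.movel([*L,c[2]+dz+.02],velocity=.15)
    h=bot.movel([*L,c[2]+dz-.003],velocity=.02,stop_force=4);s=st(f"down {h} expect {c[2]+dz:.4f}")
    if s["ee_pos"][2]>c[2]+dz+.004: print("NOT DOWN");return
    bot.move_gripper(min(.085,wd+.03));p=bot.get_state()["ee_pos"]
    bot.movel([p[0],p[1],.22],velocity=.2)
    bot.move_to([.5,-.1,.25],down(0));st()
    for n in("scene","top"):
        f=bot.grab_frame(n);cv2.imwrite(f"pics/{n}_n{wd}.png",f["color"])
        x,y=(190,165) if n=="top" else (290,180)
        cv2.imwrite(f"pics/{n}_n{wd}c.png",cv2.resize(f["color"][y:y+70,x:x+90],None,fx=8,fy=8,interpolation=cv2.INTER_CUBIC))
E
python3 - <<'E'
from nest import *
nest(np.array([.5103,-.3447])+OFF,-20,-110,-60,.037,.05,.026)
E
```

```text
q6 ik -0.31 want -0.31
sq1 t 71.8 p [ 0.5139 -0.3472  0.0354] q6 -0.31 w 0.0481 F [-0.6  0.2  6.8] Tz 0.03
q6 ik 1.26 want 1.26
sq2 t 74.1 p [ 0.5133 -0.3468  0.0344] q6 1.26 w 0.0482 F [-0.3  0.   4.2] Tz -0.01
up t 75.2 p [ 0.5125 -0.3461  0.2783] q6 1.26 w 0.0489 F [-0.5  0.5 -2.2] Tz -0.03
q6 ik 1.28 want 1.28
over t 77.1 p [0.5351 0.1689 0.28  ] q6 1.28 w 0.0486 F [-0.1  0.1 -0. ] Tz -0.02
[228 212  12  10]
down True expect 0.0604 t 79.6 p [0.5344 0.1697 0.0604] q6 1.28 w 0.0488 F [-0.   0.1  3.9] Tz -0.02
 t 82.3 p [ 0.4999 -0.0996  0.2494] q6 -0.28 w 0.08 F [-1.   0.6  0.3] Tz 0.01
```

View pics/scene_n0.05c.png

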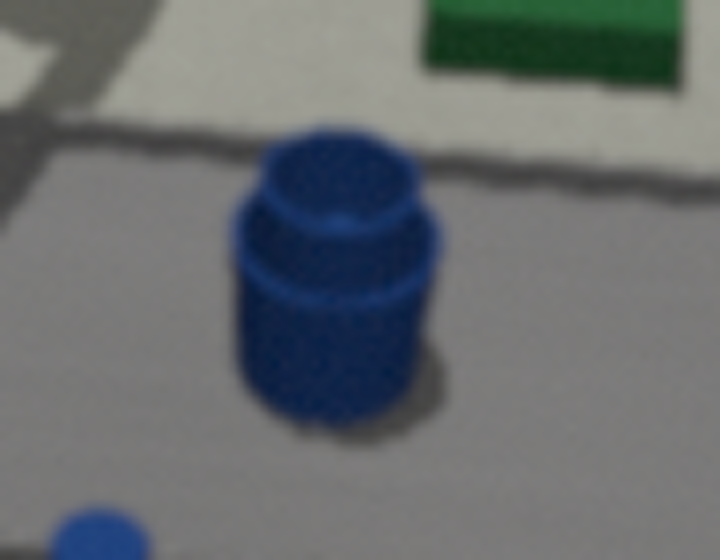

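View pics/top_n0.05c.png

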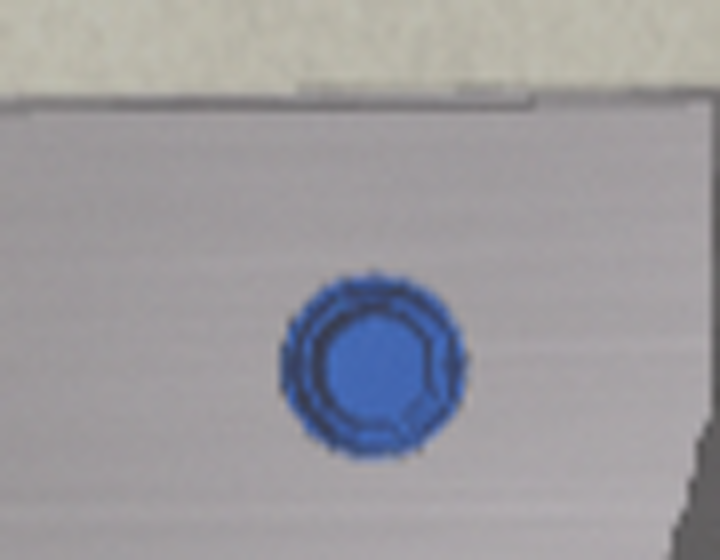

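Medium stands upright and concentric in the large cup (crop (375,367) in the top view). Now the small one.

Run:
```python
from nest import *
nest(np.array([.4413,-.1035])+OFF,0,-85,-60,.038,.036,.048)
f=bot.grab_frame("scene")
bot.move_to([.4,-.35,.3],down(0));st()
for n in("scene","top"):
    f=bot.grab_frame(n);cv2.imwrite(f"pics/{n}9.png",f["color"])
```

```text
q6 ik -0.33 want -0.33
sq1 t 84.4 p [ 0.4446 -0.1057  0.0378] q6 -0.33 w 0.0354 F [-1.2  0.1  6.4] Tz -0.04
q6 ik 1.16 want 1.16
sq2 t 86.8 p [ 0.4445 -0.1056  0.0372] q6 1.16 w 0.0346 F [-0.1  0.1  2.7] Tz 0.03
up t 88.0 p [ 0.4434 -0.1052  0.2786] q6 1.16 w 0.0348 F [ 0.1  0.3 -0.4] Tz 0.04
q6 ik 1.28 want 1.28
over t 89.1 p [0.5342 0.1687 0.2794] q6 1.28 w 0.0345 F [-0.7 -1.  -0.8] Tz 0.01
[228 212  12  10]
down True expect 0.0852 t 91.4 p [0.5345 0.1697 0.0852] q6 1.28 w 0.0345 F [-0.2 -0.7  4.1] Tz -0.02
 t 94.0 p [ 0.4998 -0.0995  0.2493] q6 -0.28 w 0.0662 F [ 0.1  0.8 -0.6] Tz 0.0
 t 95.3 p [ 0.4003 -0.349   0.2997] q6 -0.8 w 0.0663 F [0.7 0.5 0.2] Tz 0.01
```

View pics/scene_n0.036c.png

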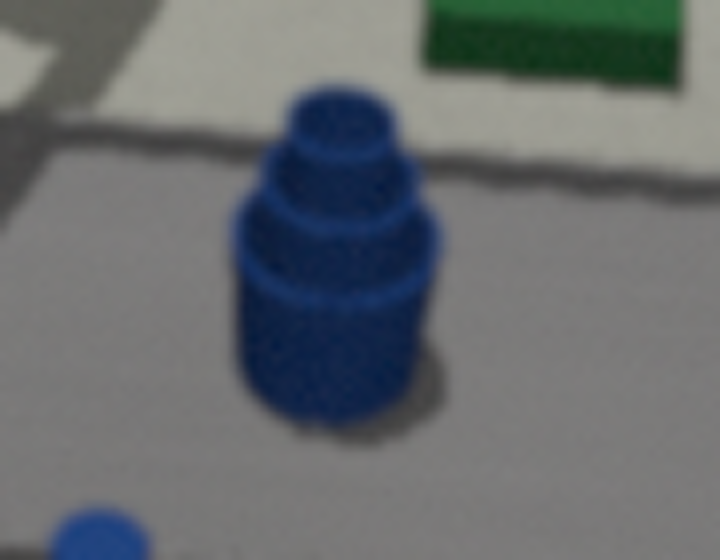

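View pics/scene9.png

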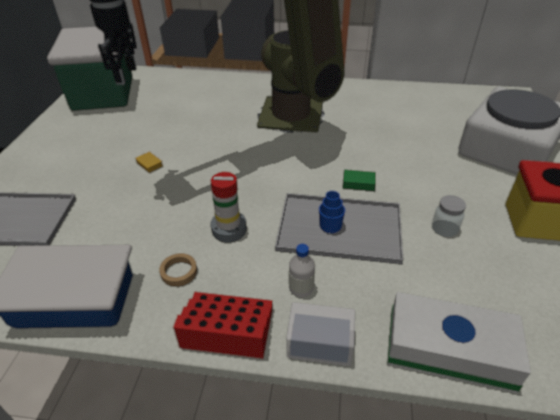

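View pics/top9.png

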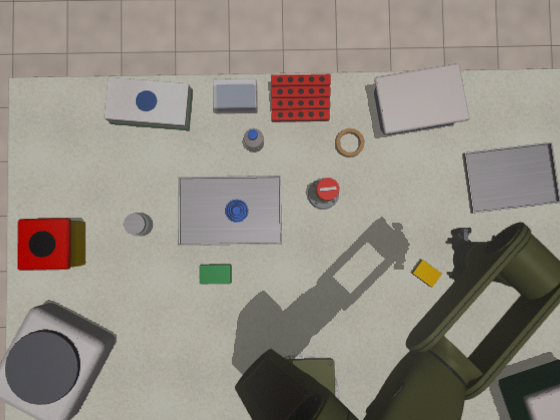

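The cups are nested upright at (237,211) top view. The column stands at (325,190) and the bystanders haven't moved. One last heading check on the rib, then hand in.

Run:
```python
from r import *
f=bot.grab_frame("top")
b=blobs(f["color"],"white",(317,180,338,198))[0];p,a,l=bar(f,b,.167);print(p.round(4),np.degrees(a),l)
b=blobs(f["color"],"red",(310,172,345,205))[0];print(w(f,*b["c"],.164).round(4))
bot.sign_off();st()
```

```text
[ 0.5791 -0.0789  0.167 ] 94.40500273125991 0.042320571993632844
[ 0.5788 -0.0788  0.164 ]
the job is handed in; nothing more can be done
the job is handed in; nothing more can be done
```

I finished the job and handed it in at about 95 s of the 208 s allowed; it reports no verdict. Only the yellow and green jars were present; I saw no blue one.

- **Column:** The order is yellow, then green, then the cap. Each part came down to its expected height within 0.2 mm and met the stop (1.2–1.4 Nm). After turning, none of them could be lifted. In the last picture the cap's rib is at 94.4°, against about 95° for the dock's bar in the same camera. The cap also sits over the dock's axis within about 0.5 mm.
- **Cups:** The small, medium and large cups are nested upright at about (0.535, 0.170), close to the middle of the tray. Each went down to its expected height, and the last pictures show them concentric and upright.
- **Bystanders:** In the pictures they had not moved, and the gripper was well clear of everything at hand-in.

**Checks that disagreed:**
- **Cameras:** They differed by about 10 mm in x on the dock. I touched the disc from four sides and used (0.5816, -0.0818) for its centre. I then corrected the top camera by (+3, -2) mm.
- **Green jar:** It was knocked about 35 mm aside during the run, so I located it again before picking it up.

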